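# Fit the cooling parts to two converter boards

## Robot

A 6-joint arm with a two-finger parallel gripper is mounted at the origin on the work surface. World frame = base frame: x ahead of the robot, y to its left, z up, the work surface at z = 0. Lengths are in m, angles in rad, forces in N, time in s.
With the tool pointing down it reaches from about 0.3 to 0.825 m from the base axis. Payload 5.4 kg.
Tool frame: the origin (TCP) lies at the very end of the fingers, on their centre line; the grasp point (between the pads) lies 19 mm behind it; z points along the fingers, y is the line along which they close (so a half turn about z gives the same grasp; the last joint's range is limited). The gripper opens to 92 mm and grips with 3 to 60 N. Pads are 20 mm wide; open, the fingers measure 128 mm over their backs; the gripper's body (75 mm by 189 mm) begins 69 mm behind the grasp point.
Start: joints at [-1.427, 0.158, 1.597, -0, 1.386, -0.21], TCP at [0.199, -0.539, 0.215] pointing down, gripper open.
Joint ranges: [-2.91, 2.91], [-0.94, 2.29], [0.18, 2.7], [-1.29, 4.43], [0.17, 2.64], [-3, 3]. Speed limits (rad/s): [2.57, 2.57, 3.14, 3.14, 3.14, 3.14].

## Interface

Orientations are given as a rotation vector (axis times angle).
In Python, from workcell import bot gives the robot as it stands. Calls block until the motion is done:
- bot.goto(position, orientation): joint-space move of the TCP to a pose.
- bot.line_to(position, rot=None, max_speed=0.15): straight line of the TCP; rot=None keeps the orientation; max_speed is the mean speed in m/s.
- bot.set_joints(angles): joint-space move.
- bot.set_gripper(opening, newtons=None): opening from 0.0 (shut) to 1.0 (fully open); newtons is the grip in N (None keeps the last); returns when the fingers have stopped.
- bot.hold(seconds).
- bot.inverse_kinematics(position, orientation): joint angles nearest the present ones, or None.
- bot.read_camera(name): name is "scene" or "top" or "wrist"; returns a dict with "pixels" (400x640x3 uint8, blue, green, red), "fx", "fy", "cx", "cy" (pixels), "k1" (the pictures are not rectified: a ray, as slopes to the right and down, at radius r is drawn at 1 + k1 r^2 times it, then the intrinsics apply), "R" (3x3) and "t" (3): a world point X has camera coordinates R X + t. Camera axes: x right, y down, z forward; pixel columns grow to the right and rows downward; lengths in m; the calibration is good to about 2 mm. A picture is of the moment at which its call begins. There is no depth.
A pose or a line that the arm cannot do raises bot.MotionError and nothing moves.
- bot.job_done(): hands the job in; it is judged then, once.
Readings, each from a call of its own:
- bot.current_clock(): time.
- bot.current_joints(): joint angles.
- bot.current_joint_vel(): joint speeds.
- bot.current_effort(): joint torques, N m.
- bot.current_ee_pos(): TCP position.
- bot.current_tool_rot(): TCP orientation.
- bot.current_contact_force(): force on the tool from outside, world axes, zero at the start.
- bot.current_ft_torque(): the same for the moment, N m.
- bot.current_opening(): opening from 0.0 (shut) to 1.0 (fully open).
- bot.current_grip_force(): force on a finger pad.
Only numpy, scipy, OpenCV 4.12 (cv2) and the standard library are available. Lean on these libraries where they do the work, as an engineer would, in place of code of your own. Each camera call takes 0.05 s, during which the arm holds its last target. There are 200 camera calls.

## Task

Fit the cooling to the two converter boards on the bench. On the big board's module stack, in this order, the plain copper spacer, then the finned heat sink, then the fan; on the small board's module put the small pin heat sink (at any time). Set every part down gently, without dropping it, flat, centred and square on what is under it, and leave the multimeter, breadboard and solder reel where they are.

Things in the scene. Friction and masses are not known exactly. Their poses are not given: they have to be found in the camera images.
- large_board_top (a point): Centre of the top face of the power module on the LARGE green circuit board (board 100 x 80 mm, long side along x). The module is a grey block 38 x 38 mm, 20 mm tall, in the middle of the board; its top, this point, is 30 mm above the bench. The board's own top is 10 mm above the bench and the components near its edges rise at most to 18 mm. x, y along the module's sides, z up. Fixed to the bench.
- small_board_top (a point): Centre of the top face of the power module on the SMALL green circuit board (board 70 x 60 mm, long side along x). The module is a grey block 26 x 26 mm, 16 mm tall, in the middle of the board; its top, this point, is 26 mm above the bench. Board top 10 mm above the bench, edge components up to 18 mm. x, y along the module's sides, z up. Fixed to the bench.
- spacer_mid (a point): Centre (half-way up, 8 mm above its underside) of the copper spacer: a plain solid square block 44 x 44 mm, 16 mm tall, about 0.27 kg, lying flat and loose. x, y along its sides, z up.
- fin_sink_mid (a point): Centre (half-way up, 16 mm above its underside) of the finned heat sink: aluminium, 52 x 52 mm, 32 mm tall, an 8 mm base with eight straight upright fins that run along its x, about 0.12 kg, loose, fins up. x, y along its sides, z up. It may be gripped across either pair of sides.
- pin_sink_mid (a point): Centre (half-way up, 11 mm above its underside) of the small pin heat sink: aluminium, 34 x 34 mm, 22 mm tall, a 6 mm base with 4 x 4 square pins standing up, about 0.05 kg, loose. x, y along its sides, z up. It may be gripped across either pair of sides.
- fan_mid (a point): Centre (half-way up, 19 mm above its underside) of the cooling fan: square black plastic frame 60 x 60 mm, 38 mm tall, with a round 52 mm opening and a grey hub and blades in it, about 0.13 kg, loose, opening up. x, y along its sides, z up. Grip it by the outside of its frame, across either pair of sides.
- multimeter: Bystander: hand-held multimeter, 150 (along its x) x 75 x 34 mm with a dial to 43 mm, yellow rim and black face. Origin at the centre of its underside. Not to be disturbed.
- breadboard: Bystander: white breadboard, 165 (along its x) x 55 x 9 mm with small chips to 13 mm. Origin at the centre of its underside. Not to be disturbed.
- solder_reel: Bystander: grey metal solder reel standing on its flange, 56 mm across, 42 mm tall. Origin at the centre of its underside. Not to be disturbed.
Mind the look-alikes: they are no part of the job. What is shaped like the part that bears small_board_top but red is not meant.

How it is judged:
On the way, in this order (a step that is already met when the one before it is completed fails the run):
1. the copper spacer sits on the large board's module (horizontal distance between spacer_mid and large_board_top below 0.01 m and z of spacer_mid in the frame of large_board_top between 0.004 and 0.012 m and angle between spacer_mid's own z axis and vertical below 0.1 rad and (angle between the x axis of spacer_mid and the x axis of large_board_top, either way round below 0.26 rad or angle between the x axis of spacer_mid and the y axis of large_board_top, either way round below 0.26 rad)), for 0.2 s.
2. the finned heat sink sits on the copper spacer, which is still in place (all of step 1 and horizontal distance between fin_sink_mid and spacer_mid below 0.01 m and z of fin_sink_mid in the frame of large_board_top between 0.028 and 0.036 m and angle between fin_sink_mid's own z axis and vertical below 0.1 rad and (angle between the x axis of fin_sink_mid and the x axis of large_board_top, either way round below 0.26 rad or angle between the x axis of fin_sink_mid and the y axis of large_board_top, either way round below 0.26 rad)), for 0.2 s.
3. the fan sits on the finned heat sink, the stack below still in place (all of step 2 and horizontal distance between fan_mid and fin_sink_mid below 0.01 m and z of fan_mid in the frame of large_board_top between 0.063 and 0.071 m and angle between fan_mid's own z axis and vertical below 0.1 rad and (angle between the x axis of fan_mid and the x axis of large_board_top, either way round below 0.26 rad or angle between the x axis of fan_mid and the y axis of large_board_top, either way round below 0.26 rad)), for 0.2 s.
At the end, for the whole second after the job is handed in: Spacer, finned heat sink, fan stacked upward on the large module, pin heat sink on the small: each within 10 mm of centred on what is below, 4 mm of seated height, tilt under 0.1 rad, under 0.26 rad from square with the module (any quarter turn), released, at rest (all of step 3 and horizontal distance between pin_sink_mid and small_board_top below 0.01 m and z of pin_sink_mid in the frame of small_board_top between 0.007 and 0.015 m and angle between pin_sink_mid's own z axis and vertical below 0.1 rad and (angle between the x axis of pin_sink_mid and the x axis of small_board_top, either way round below 0.26 rad or angle between the x axis of pin_sink_mid and the y axis of small_board_top, either way round below 0.26 rad) and linear speed of each of spacer, fin_sink, pin_sink, fan below 0.02 m/s); the robot touches nothing.
It fails at once if a bystander is moved more than 30 mm (distance of any of multimeter, breadboard, solder_reel from where it was at the start of the episode above 0.03 m).
It fails at once if a part is dropped: it moves faster than 0.7 m/s while out of the fingers (a fall of about 25 mm) ((linear speed of spacer above 0.7 m/s and contact force between spacer and the fingers below 0.01 N) or (linear speed of fin_sink above 0.7 m/s and contact force between fin_sink and the fingers below 0.01 N) or (linear speed of pin_sink above 0.7 m/s and contact force between pin_sink and the fingers below 0.01 N) or (linear speed of fan above 0.7 m/s and contact force between fan and the fingers below 0.01 N)).
It also fails if it takes over 109 s, if anything falls off the work surface, if the arm or the gripper's body presses on something with over 40 N, if the wrist force passes 120 N, or if a joint passes its speed limit or range.

## Working session

There is one attempt and no reset: what is moved stays moved. The work goes in short steps, each a Python script; the robot and the scene stay as the last script left them, time stands still between calls to the robot, and variables do not carry over. Pictures are saved under pics/ and viewed, at most 14 in all, crops included, and the job is handed in when it is done.

```bash
mkdir -p pics
python3 - <<'E'
from workcell import bot
import cv2,numpy as np
np.set_printoptions(precision=4,suppress=True)
for n in("top","scene"):
    c=bot.read_camera(n); cv2.imwrite(f"pics/{n}0.png",c["pixels"])
    R=np.array(c["R"]);print(n,c["fx"],c["fy"],c["cx"],c["cy"],c["k1"],-R.T@np.array(c["t"]),R.tolist())
print(bot.current_clock(),bot.current_tool_rot(),bot.current_opening())
E
```

```text
top 503.230152280925 503.230152280925 313.8112969543654 202.7835060529238 0.036537138892407645 [0.3884 0.0182 1.4384] [[-0.0014622866130654128, -0.9998108947734134, 0.01939165826452024], [-0.9962031832710181, -0.00023151583595081894, -0.08705839443217409], [0.08704642071074228, -0.019445336016751906, -0.9960144574998115]]
scene 514.2242499192006 514.2242499192006 318.85459586547034 196.86854554105645 0.05454654026058333 [1.5219 0.3703 0.7305] [[-0.3223288277194346, 0.9466270670423276, 0.0011501147143077124], [0.4888902296098609, 0.1675084590212767, -0.8561117097367227], [-0.8106111707921576, -0.2753872039495631, -0.5167895293906498]]
0.1 [-3.0908 -0.5525 -0.0001] 0.9962369024031261
```

View pics/top0.png

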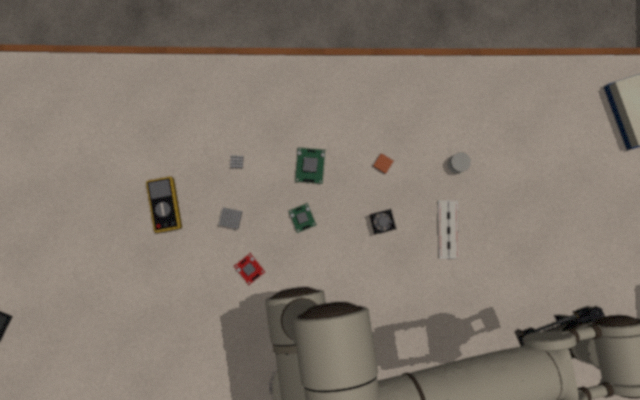

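View pics/scene0.png

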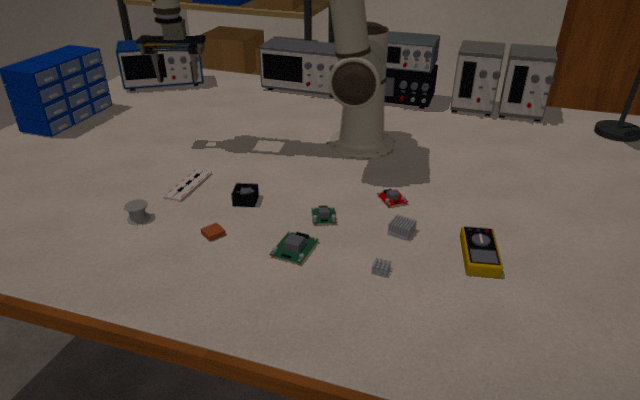

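```bash
cat > h.py <<'E'
from workcell import bot
import cv2,numpy as np
from scipy.spatial.transform import Rotation as Ro
np.set_printoptions(precision=4,suppress=True)
def ray(c,uv,z):
    """pixels -> world points on the plane at height z"""
    K=np.array([[c["fx"],0,c["cx"]],[0,c["fy"],c["cy"]],[0,0,1]])
    s=cv2.undistortPoints(np.float64(uv).reshape(-1,1,2),K,np.array([c["k1"],0,0,0.]))[:,0]
    R=np.array(c["R"]);o=-R.T@np.array(c["t"]);d=np.c_[s,np.ones(len(s))]@R
    return (o+d*((z-o[2])/d[:,2])[:,None])
def down(yaw):
    """tool down, finger-closing line (tool y) at angle yaw to world x"""
    y=np.array([np.cos(yaw),np.sin(yaw),0]);z=np.array([0,0,-1.]);x=np.cross(y,z)
    return Ro.from_matrix(np.c_[x,y,z]).as_rotvec()
E
python3 - <<'E'
from h import *
c=bot.read_camera("top")
uv=dict(pin=(236,162),L=(310,165),sp=(383,163),reel=(459,162),mm=(164,205),fin=(230,218),S=(302,217),fan=(382,222),bb=(447,230),red=(249,269))
for k,v in uv.items(): print(k,ray(c,[v],.02)[0])
w=bot.read_camera("wrist");T=Ro.from_rotvec(bot.current_tool_rot()).as_matrix()
R=np.array(w["R"]);o=-R.T@np.array(w["t"])
print(w["fx"],w["k1"],"cam in tool",T.T@(o-bot.current_ee_pos()),"\n",(R@T).T)
for y in(0,np.pi/2,-np.pi/2,np.pi):
  for p in([.45,.0,.4],[.5,.1,.4],[.5,-.1,.4]): print(y,p,bot.inverse_kinematics(p,down(y)))
E
```

```text
pin [0.6285 0.2113 0.02  ]
L [0.6204 0.0013 0.02  ]
sp [ 0.6264 -0.2072  0.02  ]
reel [ 0.6294 -0.4245  0.02  ]
mm [0.506  0.4107 0.02  ]
fin [0.4694 0.2262 0.02  ]
S [0.4721 0.0239 0.02  ]
fan [ 0.4579 -0.2021  0.02  ]
bb [ 0.4353 -0.3855  0.02  ]
red [0.327  0.1715 0.02  ]
284.1124102047882 -0.049319912933276776 cam in tool [ 0.0808 -0.     -0.1711] 
 [[-0.0004 -0.957  -0.2902]
 [ 1.     -0.0004 -0.0001]
 [-0.     -0.2902  0.957 ]]
0 [0.45, 0.0, 0.4] [-0.2697 -0.2232  1.6102 -0.      1.7546 -0.2697]
0 [0.5, 0.1, 0.4] [-0.04   -0.0629  1.4668 -0.      1.7376 -0.04  ]
0 [0.5, -0.1, 0.4] [-0.4348 -0.0629  1.4668 -0.      1.7376 -0.4348]
1.5707963267948966 [0.45, 0.0, 0.4] [-0.2697 -0.2232  1.6102  0.      1.7546 -1.8405]
1.5707963267948966 [0.5, 0.1, 0.4] [-0.04   -0.0629  1.4668  0.      1.7376 -1.6108]
1.5707963267948966 [0.5, -0.1, 0.4] [-0.4348 -0.0629  1.4668  0.      1.7376 -2.0056]
-1.5707963267948966 [0.45, 0.0, 0.4] [-0.2697 -0.2232  1.6102 -0.      1.7546  1.3011]
-1.5707963267948966 [0.5, 0.1, 0.4] [-0.04   -0.0629  1.4668 -0.      1.7376  1.5308]
-1.5707963267948966 [0.5, -0.1, 0.4] [-0.4348 -0.0629  1.4668 -0.      1.7376  1.136 ]
3.141592653589793 [0.45, 0.0, 0.4] [-0.2697 -0.2232  1.6102  0.      1.7546  2.8719]
3.141592653589793 [0.5, 0.1, 0.4] None
3.141592653589793 [0.5, -0.1, 0.4] [-0.4348 -0.0629  1.4668  0.      1.7376  2.7068]
```

Run:
```python
from h import *
import pickle
P=dict(fan=(.458,-.202),S=(.472,.024),fin=(.469,.226),pin=(.6285,.211),L=(.62,.001),sp=(.626,-.207))
D={};row=[]
for k,p in P.items():
    bot.goto([*p,.13],down(-np.pi/2)); bot.hold(.15); c=bot.read_camera("wrist"); D[k]=c
    row.append(c["pixels"][60:320,190:450])
pickle.dump(D,open("v.pkl","wb"))
cv2.imwrite("pics/m1.png",np.vstack([np.hstack(row[:3]),np.hstack(row[3:])]))
print(bot.current_clock(),bot.current_joints())
```

```text
7.1 [-0.4995  0.4408  1.4211  0.0002  1.2798  1.0689]
```

View pics/m1.png

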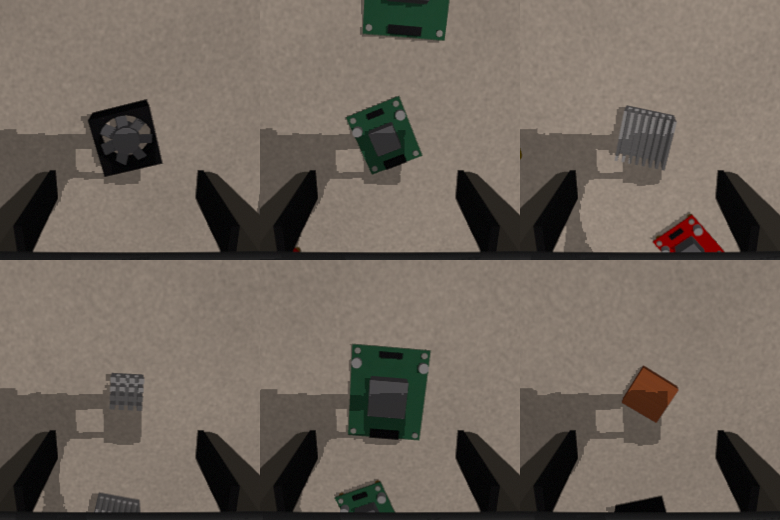

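```bash
cat >> h.py <<'E'
H=dict(fan=.019,S=.005,fin=.016,pin=.011,L=.005,sp=.008)
def seg(c,k):
    f=cv2.GaussianBlur(c["pixels"],(3,3),0).astype(float)+1;b,g,r=np.moveaxis(f,2,0)
    if k in"SL": m=(g>1.25*r)&(g>1.1*b)
    elif k=="sp": m=r>1.7*b
    elif k=="fan": m=(r<1.12*b)|(f.max(2)<40)
    else: m=(r<1.1*b)&(f.max(2)>40)&(g<1.15*r)
    m=cv2.morphologyEx(np.uint8(m)*255,cv2.MORPH_CLOSE,np.ones((5,5)))
    m=cv2.morphologyEx(m,cv2.MORPH_OPEN,np.ones((3,3)))
    return m
def locate(c,k,near):
    """centre, angle of the long/first side in world and sizes, from the outline cast on the mid-height plane"""
    cs,_=cv2.findContours(seg(c,k),cv2.RETR_EXTERNAL,cv2.CHAIN_APPROX_NONE)
    best=None
    for q in cs:
        if cv2.contourArea(q)<300: continue
        p=ray(c,q[:,0],H[k])[:,:2]
        (x,y),s,a=cv2.minAreaRect(np.float32(p*1000))
        d=np.hypot(x/1000-near[0],y/1000-near[1])
        if best is None or d<best[0]: best=(d,np.array([x,y])/1000,s,a,q)
    return best[1:]
E
python3 - <<'E'
from h import *
import pickle
D=pickle.load(open("v.pkl","rb"))
P=dict(fan=(.458,-.202),S=(.472,.024),fin=(.469,.226),pin=(.6285,.211),L=(.62,.001),sp=(.626,-.207))
row=[]
for k,c in D.items():
    xy,s,a,q=locate(c,k,P[k]); print(k,xy,np.round(s,1),round(a,1))
    im=c["pixels"].copy();cv2.polylines(im,[cv2.convexHull(q)],True,(255,0,255),1);row.append(im[60:320,190:450])
    if k in"SL":  # module top: grey inside the board
        f=cv2.GaussianBlur(c["pixels"],(3,3),0).astype(float);B=np.zeros(f.shape[:2],np.uint8);cv2.fillPoly(B,[cv2.convexHull(q)],1)
        m=np.uint8((B>0)&(f[...,1]<1.15*f[...,2])&(f.max(2)>60)&(f.max(2)<130))*255
        m=cv2.morphologyEx(m,cv2.MORPH_OPEN,np.ones((5,5)))
        cs,_=cv2.findContours(m,0,1)
        q=max(cs,key=cv2.contourArea);z=.03 if k=="L" else .026
        print("  module",cv2.minAreaRect(np.float32(1000*ray(c,q[:,0],z)[:,:2])))
cv2.imwrite("pics/m2.png",np.vstack([np.hstack(row[:3]),np.hstack(row[3:])]))
E
```

```text
fan [ 0.4535 -0.2019] [69.9 62.9] 14.0
S [0.467  0.0241] [70.8 60. ] 21.9
  module ((495.5022888183594, 8.308782577514648), (9.082554817199707, 7.914979457855225), 0.4149647653102875)
fin [0.4654 0.2252] [54.8 59.6] 77.6
pin [0.6284 0.2107] [34.6 38.6] 89.1
L [0.6175 0.0014] [ 80.6 101. ] 85.4
  module ((631.6175537109375, -0.0074176788330078125), (12.184823989868164, 36.59257888793945), 0.09881101548671722)
sp [ 0.6237 -0.209 ] [45.8 46.8] 58.3
```

View pics/m2.png

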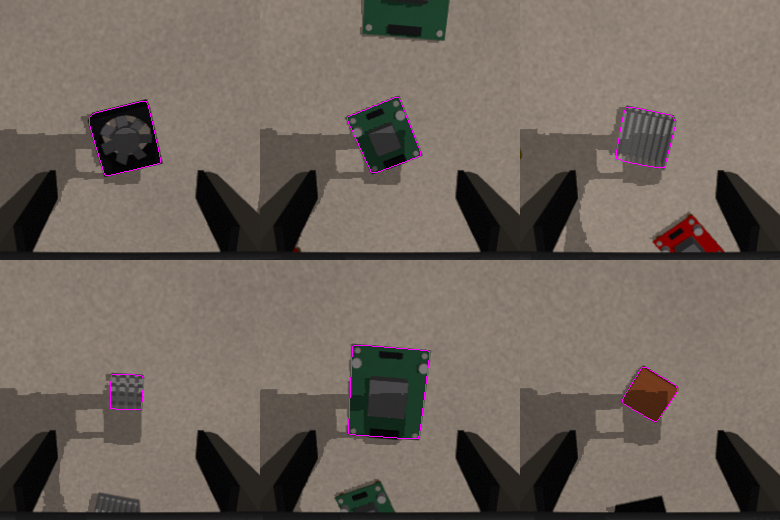

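```bash
cat >> h.py <<'E'
d2r=np.pi/180
OBJ=dict(fan=(.4535,-.2019,14.),fin=(.4654,.2252,-12.4),pin=(.6284,.2107,-.9),sp=(.6237,-.209,-31.7))
TGT=dict(L=(.6175,.0014,-4.6),S=(.467,.0241,21.9))
UP=.16
def pick(k,tz,N):
    x,y,a=OBJ[k]; o=down(a*d2r)
    bot.goto([x,y,UP],o); bot.line_to([x,y,.05],max_speed=.2); bot.line_to([x,y,tz],max_speed=.06)
    f=bot.current_contact_force(); bot.set_gripper(0.,N)
    print(k,"descent F",f,"width mm",92*bot.current_opening(),"grip",bot.current_grip_force(),"tcp",bot.current_ee_pos())
    bot.line_to([x,y,tz+.02],max_speed=.06); bot.line_to([x,y,UP],max_speed=.2)
    print(" lifted width",92*bot.current_opening(),"t",bot.current_clock())
def place(t,base,tz,dxy=(0,0)):
    """base: height the underside comes to; tz: grasp TCP height over the underside"""
    x,y,a=TGT[t]; x+=dxy[0];y+=dxy[1];z=base+tz
    bot.goto([x,y,max(UP,z+.03)],down(a*d2r)); bot.line_to([x,y,z+.012],max_speed=.15); bot.line_to([x,y,z+.004],max_speed=.03)
    bot.hold(.1); f0=np.array(bot.current_contact_force())
    for s in np.arange(.003,-.0041,-.001):
        bot.line_to([x,y,z+s],max_speed=.02); df=np.array(bot.current_contact_force())-f0
        if df[2]>3: break
    print(" placed at s",s,"dF",df,"tcp",bot.current_ee_pos(),"want",x,y)
    bot.set_gripper(1.); bot.line_to([x,y,z+.03],max_speed=.1); bot.line_to([x,y,max(UP,z+.05)],max_speed=.25)
    print(" t",bot.current_clock())
E
python3 - <<'E'
from h import *
pick("pin",.004,20); place("S",.026,.004)
x,y,_=TGT["S"]; bot.goto([x,y,.13],down(-np.pi/2)); bot.hold(.1)
c=bot.read_camera("wrist"); cv2.imwrite("pics/pin.png",cv2.resize(c["pixels"][100:300,220:420],None,fx=2,fy=2))
H["pin"]=.037; print(locate(c,"pin",(x,y))[:3])
E
```

```text
pin descent F [ 0.5178 -0.4463 -0.6716] width mm 33.63534653124581 grip 20.00000149011612 tcp [0.6285 0.2107 0.004 ]
 lifted width 33.72296410815558 t 12.4917
 placed at s -0.001 dF [-4.732   0.5119 10.8387] tcp [0.467  0.0241 0.0299] want 0.467 0.0241
 t 18.1333
(array([0.4675, 0.0278]), (51.23677062988281, 41.093658447265625), 22.27058982849121)
```

View pics/pin.png

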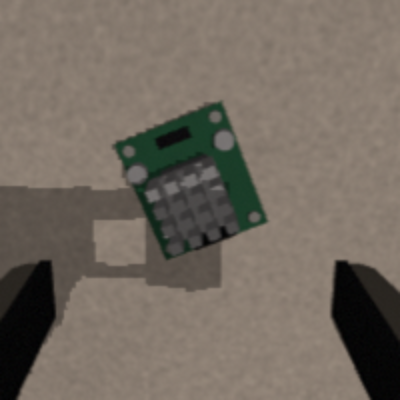

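The pin sink stands square on the small board's module (crop centre about (193,207), which fits the parallax for its height). Next come the spacer and the finned sink.

Run:
```python
from h import *
c=bot.read_camera("wrist"); print("pin top centre",ray(c,[(316.5,203.5)],.048))
pick("sp",.003,40); place("L",.030,.003)
x,y,_=TGT["L"]; bot.goto([x,y,.16],down(-np.pi/2)); bot.hold(.1)
c=bot.read_camera("wrist"); H["sp"]=.038; print(locate(c,"sp",(x,y))[:3],locate(c,"L",(x,y))[:3])
cv2.imwrite("pics/sp.png",cv2.resize(c["pixels"][100:300,220:420],None,fx=2,fy=2)); print(bot.current_clock())
```

```text
pin top centre [[0.4672 0.0232 0.048 ]]
sp descent F [ 0.5896  0.6576 -0.3574] width mm 43.648976301346785 grip 39.999842047691345 tcp [ 0.6239 -0.2091  0.0031]
 lifted width 43.67270747784635 t 24.975
 placed at s -0.001 dF [-4.1576  0.9542  8.4769] tcp [0.6176 0.0014 0.033 ] want 0.6175 0.0014
 t 30.3417
(array([0.6154, 0.0028]), (46.217315673828125, 48.584434509277344), 85.8139877319336) (array([0.6176, 0.0015]), (80.37183380126953, 100.44380950927734), 85.37930297851562)
31.825
```

View pics/sp.png

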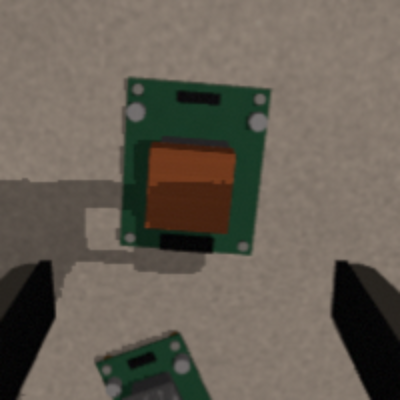

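The spacer is seated flat and square on the large module, about 2 mm off centre (crop about (190,190)). Next: the finned sink.

Run:
```python
from h import *
pick("fin",.005,25); place("L",.046,.005,(-.001,.0007))
x,y,_=TGT["L"]; bot.goto([x,y,.19],down(-np.pi/2)); bot.hold(.1)
c=bot.read_camera("wrist"); H["fin"]=.062; print(locate(c,"fin",(x,y))[:3])
cv2.imwrite("pics/fin.png",cv2.resize(c["pixels"][100:300,220:420],None,fx=2,fy=2)); print(bot.current_clock())
```

```text
fin descent F [ 0.654   0.0996 -0.8601] width mm 51.86842408062358 grip 24.99986059963703 tcp [0.4656 0.2252 0.0051]
 lifted width 51.70540602911359 t 36.4667
 placed at s -0.001 dF [-1.5712  0.0849  7.3344] tcp [0.6167 0.002  0.0511] want 0.6165 0.0021
 t 41.7417
(array([0.6151, 0.0038]), (63.78893280029297, 61.07505416870117), 89.97784423828125)
43.225
```

View pics/fin.png

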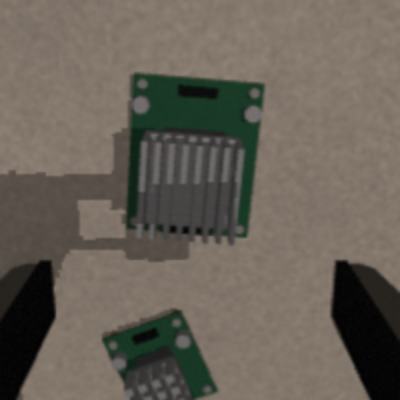

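The finned sink is seated square on the spacer (crop about (190,188)), with the spacer still below it. Last is the fan.

Run:
```python
from h import *
pick("fan",.006,25); place("L",.078,.006,(-.001,.0007))
x,y,_=TGT["L"]; bot.goto([x-.02,y,.26],down(-np.pi/2)); bot.hold(.1)
c=bot.read_camera("wrist"); H["fan"]=.097; print(locate(c,"fan",(x,y))[:3])
s=bot.read_camera("scene")
cv2.imwrite("pics/fan.png",np.hstack([cv2.resize(c["pixels"][100:300,220:420],None,fx=2,fy=2),cv2.resize(s["pixels"][160:280,240:360],(400,400))])); print(bot.current_clock())
```

```text
fan descent F [0.5696 0.4359 0.497 ] width mm 66.04781564292283 grip 25.00042073428631 tcp [ 0.4539 -0.2021  0.0064]
 lifted width 66.22322125307315 t 48.5833
 placed at s -0.001 dF [-3.1825  0.5658  8.86  ] tcp [0.6168 0.0021 0.0843] want 0.6165 0.0021
 t 53.2833
(array([0.6254, 0.0008]), (65.75446319580078, 91.1325912475586), 86.62754821777344)
54.8167
```

View pics/fan.png

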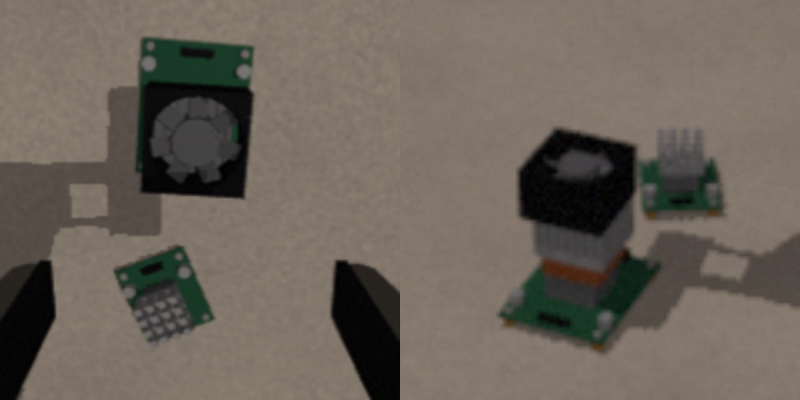

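Run:
```python
from h import *
c=bot.read_camera("wrist"); f=c["pixels"].max(2)
im=c["pixels"][130:210,280:355]; cv2.imwrite("pics/fan2.png",cv2.convertScaleAbs(cv2.resize(im,None,fx=7,fy=7,interpolation=cv2.INTER_CUBIC),alpha=2.2,beta=20))
p=lambda u,v:(220+u/2,100+v/2)
print("far edge z.116",ray(c,[p(141,192),p(244,198)],.116)); print("near edge z.078",ray(c,[p(150,84),p(251,92)],.078))
```

```text
far edge z.116 [[ 0.5869  0.0305  0.116 ]
 [ 0.5833 -0.029   0.116 ]]
near edge z.078 [[ 0.6447  0.0268  0.078 ]
 [ 0.6399 -0.0352  0.078 ]]
```

View pics/fan2.png

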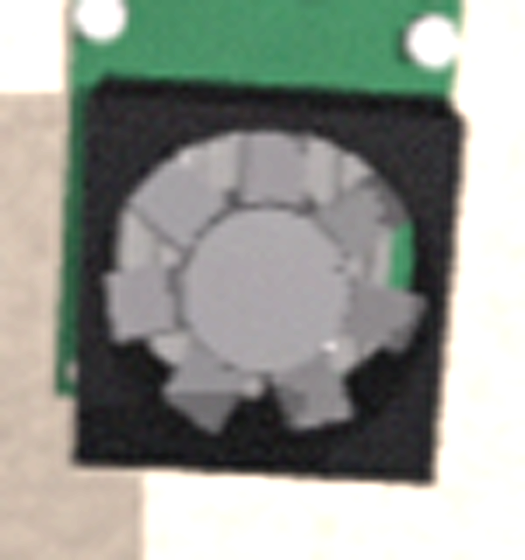

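The fan edges give a centre of about (0.614, 0.000), within about 3 mm of the finned sink and square with the board. Everything is seated and the arm is clear, so I'm handing in.

```bash
python3 -c "
from workcell import bot
print(bot.job_done(),bot.current_clock())"
```

```text
the job is handed in; nothing more can be done
the job is handed in; nothing more can be done
```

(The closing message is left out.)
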